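Fit the draining grid in the cleaning tray and prime the spray

ROBOT

A 6-joint arm with a two-finger parallel gripper is mounted at the origin on a cart in front of the work surface, level with it; the furniture and walls round the work are solid. World frame = base frame: x ahead of the robot, y to its left, z up, the work surface at z = 0. Lengths are in m, angles in rad, forces in N, time in s.
With the tool pointing down it reaches from about 0.325 to 0.9 m from the base axis. Payload 3.5 kg.
Tool frame: the origin (TCP) lies midway between the tips of the shut fingers; the grasp point (between the pads) lies 19 mm behind it (robot.pinch_z is the distance from the TCP to the grasp point, in m); z points along the fingers, y is the direction in which the jaws open and shut (so a half turn about z gives the same grasp; the last joint's range is limited). The gripper opens to 85 mm and grips with 20 to 120 N. Pads are 22 mm wide; open, the fingers measure 114 mm over their backs; the gripper's body (76 mm by 85 mm) begins 54 mm behind the grasp point. The pads swing forward as they close: fully open they stand 13 mm farther back than shut.
Start: joints at [-1.304, 0.276, -0.026, 1.268, 0, 1.467], TCP at [0.226, -0.583, 0.231] pointing down, gripper open.
Joint ranges: [-3.12, 3.12], [-0.85, 1.88], [-1.08, 1.24], [-1.95, 2.15], [-1.57, 1.53], [-3.14, 3.14]. Speed limits (rad/s): [2.57, 2.57, 3.14, 3.14, 3.14, 3.14].

INTERFACE

Orientations are given as a rotation vector (axis times angle).
In Python, from plant import telemetry, cams, robot gives the robot as it stands.
- The arm moves only by the tool apply_moves, never from a script. Its arguments are lists of equal length, an entry for each row: "dp": the shift along the tool's x, y, z in m, a list of three; "twist": the turn about the tool's z in rad. In form: {"dp": [[tx, ty, tz], ...], "twist": [twist, ...]}. A call has exactly 10 rows; each row shifts and turns the commanded pose from where the row before left it, along the tool's axes as they then stand; what a row does not reach is not made up. A row lasts 1/8 s, in which the tool goes at most 62.5 mm and 10.7 degrees, less where a joint would pass 70% of its speed; a pose out of reach is approached as far as the arm can. A call with a gripper value outside its range is refused whole. "claw" is the opening, from 0 (shut) to 1 (fully open), set as the call begins (left out, the last holds). The fingers move at their own pace and stop on an object; "squeeze" is the grip in N (left out, the last holds). Time passes only in rows, so rows that do not move let the fingers close, or fill a call up. It gives the time, the measured TCP pose, the force and the opening at its end, in the units of the state.
- telemetry.get_state(): the state, without advancing time (a new reading comes with each control period).
- cams.capture(name): name is "scene" or "top"; returns a dict with "image" (384x512x3 uint8, red, green, blue), "depth" (384x512 float32, m along the optical axis (not along the pixel's ray), 0 where there is no reading), "camera_matrix" (3x3 intrinsics, pixels), "R" (3x3) and "t" (3): a world point X has camera coordinates R X + t. Camera axes: x right, y down, z forward; pixel columns grow to the right and rows downward; lengths in m; the calibration is good to about 2 mm. A picture is of the moment at which its call begins.
- robot.hand_in(): hands the job in, once; it reports no verdict.
The state is a dict: "time": time; "joint_positions": joint angles; "dq": joint speeds; "effort": joint torques, N m; "tool_pos": TCP position; "ee_rot": TCP orientation; "force": force on the tool from outside, world axes, zero at the start; "torque": the same for the moment, N m; "opening": finger opening in m.
Only numpy, scipy, OpenCV 4.12 (cv2) and the standard library are available. Lean on these libraries where they do the work, as an engineer would, in place of code of your own. Each camera call takes 0.05 s, during which the arm holds its last target.

TASK

Get the small cleaning station ready: pick up the slotted metal grid by its handle, tuck its tongue under the tray's retaining lip with the opposite edge raised, then lower that edge gently, without letting it drop, until the grid lies flat and fully home in the tray. Only then press the cap of the spray canister beside the tray all the way down, and let it spring back up. Leave the multimeter, the tin and the tape roll where they are.

Things in the scene. Friction and masses are not known exactly. Their poses are not given: they have to be found in the camera images.
- grid: Loose plain slotted metal plate with a bar handle, 0.13 to 0.25 kg, flat on the table at the start. Origin: centre of its underside, z up. 120 mm long along its x: a body (x -46 to +60 mm) 90 mm wide, 5 mm thick, and at the -x end a narrower tongue (x -60 to -46 mm) 56 mm wide, 4 mm thick; undersides flush.
- grid_tongue (a point): Middle of the lower outer edge of the grid's tongue: at (-60, 0, 0) mm in the grid's frame.
- grid_free_edge (a point): Middle of the lower edge at the opposite, 90 mm wide end of the grid: at (60, 0, 0) mm in the grid's frame.
- grid_handle (a point): Centre of the handle bar, (0, 0, 37) mm in the grid's frame. The bar is 60 mm long along the grid's y, 12 mm thick along its x and 18 mm high (28 to 46 mm above the grid's underside), on two 8 mm posts at y = -24 and +24 mm. Grip it from above across its 12 mm thickness.
- wash_tray: Fixed grey open tray, 137 mm along x, 109 mm along y; origin: centre of its underside, z up. Well 125 x 97 mm, with a ledge all round 22 mm above the table that carries the grid; side and +x walls 6 mm thick, 30 mm high. Over the -x end (the robot's left, within 0.25 rad) a steel lip reaches 12 mm inward, with the tongue's pocket below it.
- tray_seat (a point): Where the grid's origin lies when home: on the tray's z axis, 22 mm above the table, with the tray's axes; the grid then has the same axes (tongue to -x). The grid has about 2.5 mm of play either way in x and 3.5 mm in y.
- tray_lip (a point): Middle of the lip's lower free edge: (-50.5, 0, 34) mm in the tray's frame, 12 mm above the ledge. The lip is 3 mm thick and runs along the tray's y. The pocket below it is 66 mm wide (y -33 to +33, blocked beyond), 12 mm deep (x -62.5 to -50.5) and 12 mm high.
- spray_top (a point): Centre of the top of the white cap of the spray canister, 141.5 mm above the table when up. The canister is upright, 52 mm in diameter, fixed to the tray's base with its axis 150 mm from the tray's centre along the tray's +x. The cap is a flat-topped button 27 mm in diameter with a small nozzle facing the tray; push it straight down.
- spray_cap (a joint): Travel of the spray cap in m: 0 up, 0.006 fully down. It is sprung: starts to move at about 2 N, is fully down at about 6 N, and comes back up when let go.
- multimeter: Bystander: dark grey handheld multimeter 148x74x49 mm lying on the right. Leave it alone. Origin: centre of its underside.
- tin_paste: Bystander: round tin 59 mm in diameter, 30 mm high, on the left. Leave it alone. Origin: centre of its underside.
- tape_roll: Bystander: black tape roll 66 mm in diameter, 19 mm high, on the left. Leave it alone. Origin: centre of its underside.
Mind the look-alikes: they are no part of the job. Several things look just like the grid: the one meant starts farthest to the robot's right.

How it is judged:
On the way, in this order (a step that is already met when the one before it is completed fails the run):
1. the grid's tongue is at least 4 mm under the lip while the opposite edge is raised (grid tilted by more than 0.04 rad) (x of grid_tongue in the frame of tray_seat below -0.0545 m and z of grid_tongue in the frame of tray_seat between -0.004 and 0.009 m and y of grid_tongue in the frame of tray_seat between -0.012 and 0.012 m and angle between grid's own z axis and vertical between 0.04 and 0.7 rad), for 0.1 s.
2. the grid lies flat and home in the tray (horizontal distance between grid and tray_seat below 0.007 m and z of grid in the frame of tray_seat between -0.003 and 0.003 m and angle between grid's own z axis and vertical below 0.03 rad and x of grid_tongue in the frame of tray_seat below -0.0535 m), for 0.2 s.
3. the spray cap is pressed down (more than 4 of its 6 mm) (value of joint spray_cap above 0.004 m), for 0.05 s.
At the end, for the whole second after the job is handed in: The grid lies at rest flat in the tray (tilt under 0.03 rad, its origin within 7 mm horizontally and 3 mm in height of the seat), its tongue under the lip, and the spray cap has come back up (within 1 mm) (all of step 2 and linear speed of grid below 0.02 m/s and value of joint spray_cap below 0.001 m); the robot touches nothing.
It fails at once if the grid is dropped or flops into the tray (turns faster than 5 rad/s near its seat) (horizontal distance between grid and tray_seat below 0.03 m and angular speed of grid above 5 rad/s).
It fails at once if the spray cap is pressed before the grid is home (value of joint spray_cap above 0.003 m and not (horizontal distance between grid and tray_seat below 0.007 m and z of grid in the frame of tray_seat between -0.003 and 0.003 m and angle between grid's own z axis and vertical below 0.03 rad and x of grid_tongue in the frame of tray_seat below -0.0535 m)).
It fails at once if the multimeter is moved by more than 30 mm (distance of multimeter from where it was at the start of the episode above 0.03 m).
It fails at once if the tin is moved by more than 30 mm (distance of tin_paste from where it was at the start of the episode above 0.03 m).
It fails at once if the tape roll is moved by more than 30 mm (distance of tape_roll from where it was at the start of the episode above 0.03 m).
It also fails if it takes over 61 s, if anything falls off the work surface, if the arm or the gripper's body presses on something with over 40 N, if the wrist force passes 120 N, or if a joint passes its speed limit or range.

## Working session

There is one attempt and no reset: what is moved stays moved. The work goes in short steps, Python scripts to look and compute and a tool call to move; the robot and the scene stay as the last step left them, time stands still between calls to the robot, and variables do not carry over. Pictures are saved under pics/ and viewed, and the job is handed in when it is done.

Besides the shell and the picture viewer there is one more tool, called after "Emit:" as a command line: name --pt "numbers of a row" for each row, then --argument value for the rest. apply_moves: Moves the arm, as the interface text tells. Its arguments: {"type":"object","properties":{"dp":{"type":"array"},"twist":{"type":"array"},"claw":{"type":"number"},"squeeze":{"type":"number"}},"required":["dp","twist"]}

```bash
mkdir -p pics; ls; python3 - <<'E'
from plant import telemetry,cams,robot
import cv2,numpy as np
s=telemetry.get_state();print({k:np.round(v,3) for k,v in s.items()})
print(robot.pinch_z)
for n in("scene","top"):
    c=cams.capture(n);cv2.imwrite(f"pics/{n}0.png",c["image"][:,:,::-1]);np.savez(f"{n}0.npz",**c)
    print(n,c["camera_matrix"],c["R"],c["t"])
E
```

```text
pics
{'time': np.float64(0.0), 'joint_positions': array([-1.304,  0.277, -0.028,  1.268,  0.   ,  1.467]), 'dq': array([-0.001,  0.001,  0.   ,  0.   , -0.001, -0.   ]), 'effort': array([ 0.0000e+00, -4.4552e+01,  2.9520e+01,  1.7000e-02,  0.0000e+00,
       -0.0000e+00]), 'tool_pos': array([ 0.226, -0.582,  0.23 ]), 'ee_rot': array([-3.086, -0.577,  0.   ]), 'force': array([-0.167,  0.491, -0.13 ]), 'torque': array([-0.017,  0.002, -0.026]), 'opening': np.float64(0.086)}
0.0187
scene [[414.61029417   0.         256.74124243]
 [  0.         414.61029417 193.01703844]
 [  0.           0.           1.        ]] [[-0.78781853 -0.61586073 -0.00758439]
 [-0.32788318  0.42979379 -0.84129063]
 [ 0.52137758 -0.66029755 -0.54052988]] [0.43728225 0.36177982 1.17907941]
top [[471.36046882   0.         259.65416655]
 [  0.         471.36046882 190.83090367]
 [  0.           0.           1.        ]] [[-0.0272146  -0.99956407  0.01144687]
 [-0.99623597  0.02617766 -0.08263549]
 [ 0.08229981 -0.01365267 -0.9965141 ]] [-0.10170878  0.64353907  2.02329424]
```

View pics/scene0.png

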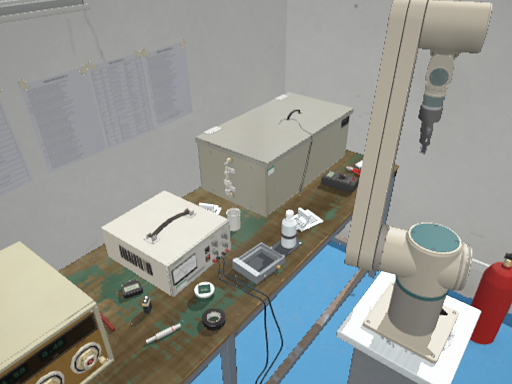

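View pics/top0.png

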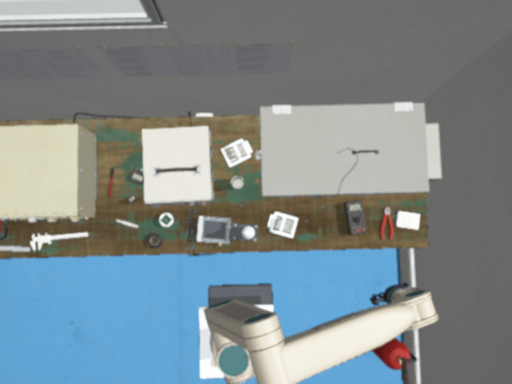

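```bash
python3 - <<'E'
import cv2
t=cv2.imread("pics/top0.png");s=cv2.imread("pics/scene0.png")
cv2.imwrite("pics/topz1.png",cv2.resize(t[130:255,180:310],None,fx=6,fy=4.8*1.0+1.2 if 0 else 4.8,interpolation=cv2.INTER_CUBIC))
cv2.imwrite("pics/topz2.png",cv2.resize(t[180:260,310:440],None,fx=6,fy=6,interpolation=cv2.INTER_CUBIC))
cv2.imwrite("pics/scz1.png",cv2.resize(s[145:295,190:390],None,fx=4,fy=4,interpolation=cv2.INTER_CUBIC))
E
```

```text
(no output)
```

View pics/topz1.png

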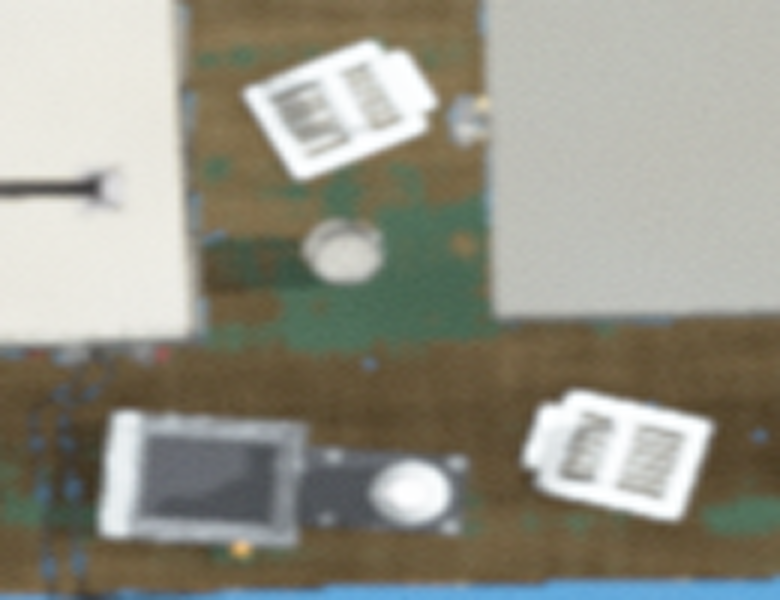

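View pics/topz2.png

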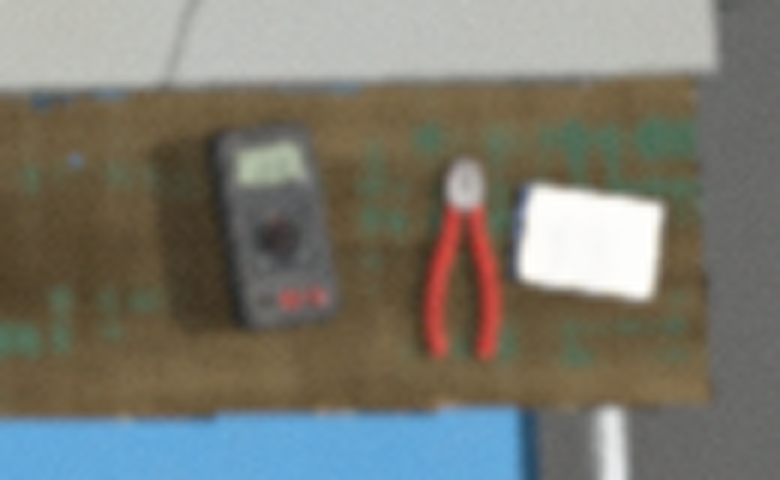

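View pics/scz1.png

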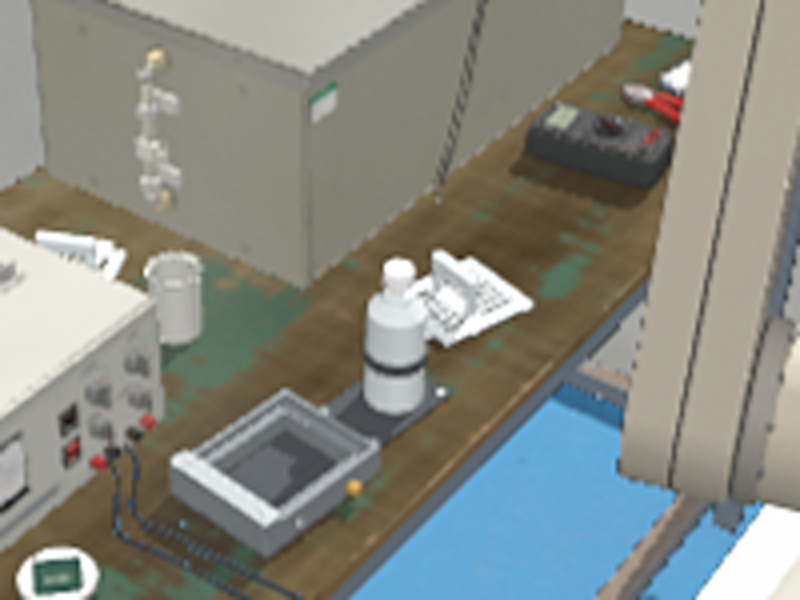

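```bash
cat > h.py <<'E'
import numpy as np,cv2
def load(f): return dict(np.load(f))
def ray(c,uv,z):
    K,R,t=c["camera_matrix"],c["R"],c["t"]; uv=np.atleast_2d(uv).astype(float)
    d=np.c_[uv,np.ones(len(uv))]@np.linalg.inv(K).T@R; o=-R.T@t
    return o+d*((z-o[2])/d[:,2])[:,None]
def cloud(c):
    h,w=c["depth"].shape;u,v=np.meshgrid(np.arange(w),np.arange(h));D=c["depth"]
    p=np.stack([u,v,np.ones_like(u)],-1)@np.linalg.inv(c["camera_matrix"]).T*D[...,None]
    return (p-c["t"])@c["R"]
def proj(c,X):
    p=np.atleast_2d(X)@c["R"].T+c["t"]; q=p@c["camera_matrix"].T; return q[:,:2]/q[:,2:]
E
python3 - <<'E'
from h import *
np.set_printoptions(precision=4,suppress=True)
c=load("top0.npz");P=cloud(c);im=c["image"];hsv=cv2.cvtColor(im,cv2.COLOR_RGB2HSV)
print("table z",[P[v,u] for u,v in((320,215),(185,235),(270,240))])
print("box top",P[150,300],"front",[ (r,P[r,320].round(3)) for r in range(186,204,3)])
m=((hsv[...,1]<40)&(hsv[...,2]>190)).astype(np.uint8)
n,l,st,ce=cv2.connectedComponentsWithStats(m)
for i in range(1,n):
    if st[i,4]>60: print(i,st[i],ce[i],np.nanmedian(P[l==i],0))
# depth-z around grid, tray
for nm,(a,b,c0,d) in dict(grid=(208,242,262,304),tray=(210,250,190,262)).items():
    print(nm); print((P[a:b:2,c0:d:2,2]*1000).astype(int))
E
```

```text
table z [array([ 0.5293, -0.3815,  0.0005]), array([ 0.4579,  0.2129, -0.0066]), array([ 0.4261, -0.1585,  0.0026])]
box top [ 0.7767 -0.2769  0.2585] front [(186, array([ 0.635, -0.351,  0.248])), (189, array([ 0.623, -0.35 ,  0.255])), (192, array([ 0.61 , -0.348,  0.263])), (195, array([ 0.616, -0.382,  0.023])), (198, array([ 0.604, -0.384,  0.003])), (201, array([ 0.591, -0.383,  0.004]))]
1 [   0    0  147   20 2687] [69.1634  9.0346] [1.1097 0.418  0.7769]
14 [ 263  102  178   92 8450] [350.0704 150.8575] [ 0.7687 -0.483   0.2538]
29 [196 113  17   4  63] [204.1111 114.5238] [ 1.0679  0.141  -0.3051]
75 [   0  125   78   97 7046] [ 38.2634 171.0328] [0.7244 0.7499 0.2242]
79 [ 142  126   70   77 4715] [176.197  163.9251] [0.7576 0.2245 0.1328]
101 [221 139  32  28 501] [237.6168 151.8224] [ 0.819  -0.0287  0.004 ]
152 [397 211  23  19 352] [408.0653 219.9205] [ 0.4967 -0.7651  0.0098]
153 [160 213  14  14  93] [166.3656 219.4086] [0.5257 0.2845 0.0276]
154 [268 212  30  26 495] [282.8343 224.0747] [ 0.4941 -0.2167  0.0046]
155 [197 216   7  25 121] [199.9835 228.1983] [0.4863 
[... 5580 characters left out ...]
 -2    2    3   25   26
    30   34   40   29   40   30    4    3   -2    9   -3    3    2   -2
    -7   -2   -2   -8   -4   -8   -7    0]
 [  12    6   11   -3    4    3    5   -7    4   -8    3    8   -2    9
     9   18    1    6   -9  -15    6   -6    5  -11    4    2    7   -6
    12   -1    2   -1  -10    1   -1    4]
 [   0   14   10   11   -3    7    3   -3   -9   -1   -4    5   -4   -4
     1   -3    7   -8    0    2    6    1    3    4  -13   -1   -8   -5
     4   -5    2    2    3   -3   -3    0]
 [   4    6    3   -6    0    6   -6   -2    1   -2    1   -5   -5    5
    -2   -6    0   -3  -16    2   -3    0    2    0    2   -2    1    6
     8    6    1   -1   -3   -3    3    2]]
```

```bash
cat >> h.py <<'E'
def upmask(im,box,f=6,kind="white"):
    a,b,c0,d=box; r=cv2.resize(im[a:b,c0:d],None,fx=f,fy=f,interpolation=cv2.INTER_CUBIC).astype(int)
    mx,mn=r.max(2),r.min(2)
    return r,mx,mn
def tocoord(pts,box,f=6):
    pts=np.asarray(pts,float).reshape(-1,2); return (pts+0.5)/f-0.5+np.array([box[2],box[0]])
E
python3 - <<'E'
from h import *
np.set_printoptions(precision=4,suppress=True)
c=load("top0.npz");im=c["image"];print("cam",-c["R"].T@c["t"])
def fit(name,box,m,z):
    m=cv2.morphologyEx(m.astype(np.uint8),cv2.MORPH_CLOSE,np.ones((9,9)))
    cs,_=cv2.findContours(m,cv2.RETR_EXTERNAL,cv2.CHAIN_APPROX_NONE);k=max(cs,key=cv2.contourArea)
    W=ray(c,tocoord(k,box),z)[:,:2]
    r=cv2.minAreaRect((W*1000).astype(np.float32));print(name,r)
    v=cv2.cvtColor(cv2.resize(im[box[0]:box[1],box[2]:box[3]],None,fx=6,fy=6,interpolation=cv2.INTER_CUBIC),cv2.COLOR_RGB2BGR)
    cv2.drawContours(v,[k],-1,(0,0,255),1);cv2.imwrite(f"pics/fit_{name}.png",v)
    return W
b=(204,246,258,312);r,mx,mn=upmask(im,b)
W=fit("grid",b,mn>125,0.005);np.save("gridW.npy",W)
b=(206,252,186,270);r,mx,mn=upmask(im,b)
print("tray rim rgb",im[214,215],im[242,215],im[228,200],im[228,228],im[230,212],"wood",im[208,215],im[246,205])
W=fit("tray",b,((mx-mn)<14)&(mx>95),0.030);np.save("trayW.npy",W)
E
```

```text
cam [ 0.4718 -0.0909  2.0706]
grid ((494.71221923828125, -212.37937927246094), (129.775390625, 101.13040161132812), 72.51470184326172)
tray rim rgb [94 79 53] [137 142 143] [235 239 241] [136 139 146] [106 110 116] wood [98 83 56] [109  98  69]
tray ((471.2064208984375, 27.449913024902344), (266.48785400390625, 118.16585540771484), 83.2349624633789)
```

```bash
cd pics; python3 -c "
import cv2,numpy as np
a=cv2.imread('fit_grid.png');b=cv2.imread('fit_tray.png');h=max(a.shape[0],b.shape[0])
p=lambda x:cv2.copyMakeBorder(x,0,h-x.shape[0],0,0,0)
v=np.hstack([p(a),p(b)]);print(v.shape);cv2.imwrite('fits.png',cv2.resize(v,(800,int(h*800/v.shape[1]))))"
```

```text
(276, 828, 3)
```

View pics/fits.png

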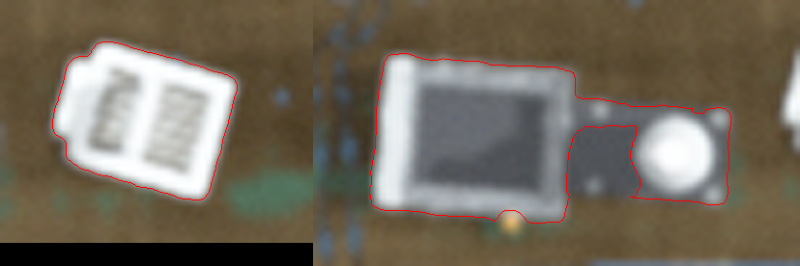

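```bash
python3 - <<'E'
from h import *
np.set_printoptions(precision=4,suppress=True)
c=load("top0.npz");im=c["image"]
def lines(W,o,yaw,L,Wd,ends=(0.75,0.75)):
    x=np.array([np.cos(yaw),np.sin(yaw)]);y=np.array([-x[1],x[0]])
    p=np.c_[(W-o)@x,(W-o)@y]; out={}
    for nm,ax,s,h,lim in(("+y",1,1,Wd/2,.35*L),("-y",1,-1,Wd/2,.35*L),("+x",0,1,L/2,.35*Wd),("-x",0,-1,L/2,.22*Wd)):
        k=(abs(p[:,ax]*s-h)<.010)&(abs(p[:,1-ax])<lim)
        if k.sum()<10: out[nm]=None;continue
        a,b=np.polyfit(p[k,1-ax],p[k,ax],1)
        out[nm]=(round(b*1000,2),round(a,4),k.sum())
    return out
W=np.load("gridW.npy");print("grid",lines(W,np.array([.4947,-.2124]),np.deg2rad(72.51-180),.12,.09))
W=np.load("trayW.npy");k=W[:,1]>.005
r=cv2.minAreaRect((W[k]*1000).astype(np.float32));print(r)
# cap
b=(218,246,236,262);r_,mx,mn=upmask(im,b);m=(mn>175).astype(np.uint8)
cs,_=cv2.findContours(m,cv2.RETR_EXTERNAL,cv2.CHAIN_APPROX_NONE);q=max(cs,key=cv2.contourArea)
e=cv2.fitEllipse(q);print("bright",e);
for z in (.1415,.1):print(z,ray(c,tocoord([e[0]],b),z), "diam m",e[1][0]/6/471*(2.07-z))
yaw=np.deg2rad(-96)
for o in ([.472,.079],):print("tray",lines(W,np.array(o),yaw,.137,.109))
# scene view
s=load("scene0.npz");
for n,X in dict(handle=(.495,-.212,.046),cap=(.464,-.07,.1415),tray=(.48,.08,.03)).items():print(n,proj(s,X))
E
```

```text
grid {'+y': (np.float64(49.61), np.float64(0.007), np.int64(111)), '-y': (np.float64(-49.34), np.float64(-0.0121), np.int64(109)), '+x': (np.float64(64.07), np.float64(-0.0065), np.int64(84)), '-x': (np.float64(-64.24), np.float64(-0.0017), np.int64(53))}
((477.8310241699219, 83.29527282714844), (154.01405334472656, 118.16585540771484), 83.2349624633789)
bright ((78.02531433105469, 86.28028106689453), (68.83917236328125, 72.95068359375), 153.2167510986328)
0.1415 [[ 0.4642 -0.0676  0.1415]] diam m 0.04697676712759656
0.1 [[ 0.464  -0.0671  0.1   ]] diam m 0.047987675002004265
tray {'+y': (np.float64(62.6), np.float64(0.0033), np.int64(133)), '-y': (np.float64(-51.13), np.float64(0.0339), np.int64(136)), '+x': (np.float64(66.88), np.float64(0.107), np.int64(90)), '-x': None}
handle [[304.1579 211.6236]]
cap [[290.6592 211.0576]]
tray [[259.6773 258.1028]]
```

```bash
python3 - <<'E'
from h import *
np.set_printoptions(precision=1,suppress=True,linewidth=200)
c=load("top0.npz");im=c["image"].astype(np.float32)
can=np.array([.4642,-.0674])
from scipy.ndimage import map_coordinates as mc
def edge(yaw,o,ax,lo,hi,z,others,ch=None):
    # sample profiles, print strongest gradient positions (mm)
    x=np.array([np.cos(yaw),np.sin(yaw)]);y=np.array([-x[1],x[0]])
    A,B=(x,y) if ax==0 else (y,x); res=[]
    s=np.arange(lo,hi,.0005)
    for q in others:
        X=np.c_[o+np.outer(s,A)+q*B,np.full(len(s),z)]
        uv=proj(c,X);g=mc(im.mean(2) if ch is None else ch,[uv[:,1],uv[:,0]],order=3)
        d=np.gradient(g);i=np.argmax(abs(d));w=abs(d)[max(0,i-8):i+9];res.append(round(float((s[max(0,i-8):i+9]*w).sum()/w.sum()*1000),1))
    return res
sat=im.max(2)-im.min(2)
yaw=np.deg2rad(-95.8);o=can-.15*np.array([np.cos(yaw),np.sin(yaw)]);print(o)
qs=np.arange(-.045,.046,.01)
print("-x outer (-68.5)",edge(yaw,o,0,-.085,-.058,.037,qs))
print("lip inner(-50.5)",edge(yaw,o,0,-.060,-.040,.037,qs[1:-1]))
print("+x outer (68.5)",edge(yaw,o,0,.062,.080,.030,[-.05,-.045,.045,.05],sat))
print("+x outer base",edge(yaw,o,0,.062,.080,.030,np.arange(-.03,.031,.01)))
print("+y outer 54.5",edge(yaw,o,1,.046,.068,.03,np.arange(-.04,.061,.01),sat))
print("-y outer -54.5",edge(yaw,o,1,-.068,-.046,.03,np.arange(-.04,.061,.01),sat))
g=np.array([.4947,-.2124]);y2=np.deg2rad(-107.5)
print("grid +x",edge(y2,g,0,.05,.07,.005,np.arange(-.035,.036,.01)),"tongue",edge(y2,g,0,-.07,-.052,.004,np.arange(-.02,.021,.01)))
print("grid +y",edge(y2,g,1,.035,.055,.005,np.arange(-.035,.05,.01)),"-y",edge(y2,g,1,-.055,-.035,.005,np.arange(-.035,.05,.01)))
E
```

```text
[0.5 0.1]
-x outer (-68.5) [-73.1, -74.0, -73.5, -72.5, -72.1, -73.2, -74.0, -73.6, -72.1, -72.0]
lip inner(-50.5) [-52.8, -48.5, -48.0, -48.5, -49.5, -48.1, -49.0, -50.0]
+x outer (68.5) [70.6, 71.3, 70.0, 68.8]
+x outer base [66.0, 65.0, 64.8, 64.7, 67.6, 67.2, 65.5]
+y outer 54.5 [56.9, 58.7, 57.9, 57.9, 57.2, 57.1, 57.3, 58.0, 57.6, 58.4, 57.4]
-y outer -54.5 [-60.5, -60.8, -61.1, -60.6, -60.8, -61.7, -57.2, -55.6, -59.3, -60.6, -58.6]
grid +x [62.6, 62.9, 62.5, 63.1, 62.2, 62.7, 62.6, 62.2] tongue [-63.0, -63.1, -63.1, -62.9, -63.1]
grid +y [48.1, 48.0, 48.0, 47.7, 48.4, 48.1, 48.1, 48.5, 48.0] -y [-47.1, -48.0, -48.1, -47.6, -47.5, -48.1, -47.2, -47.7, -48.5]
```

```bash
cat >> h.py <<'E'
def rows(delta,tw,rot,w=None):
    """world delta (3) spread over rows with twist list; shift uses pose at row start"""
    from scipy.spatial.transform import Rotation as Ro
    R=Ro.from_rotvec(rot); n=len(tw); w=np.ones(n)/n if w is None else np.array(w)
    out=[]
    for a,f in zip(tw,w):
        out.append(np.round(R.inv().apply(np.array(delta)*f),4).tolist()); R=R*Ro.from_rotvec([0,0,a])
    x=R.as_matrix()[:,0]; y=R.as_matrix()[:,1]
    print(out); print("end yaw of tool x,y deg",np.rad2deg(np.arctan2(x[1],x[0])),np.rad2deg(np.arctan2(y[1],y[0])))
E
python3 - <<'E'
from h import *
from plant import telemetry
s=telemetry.get_state()
rows([.22,.30,.0],[-.18]*10,s["ee_rot"])
E
```

```text
[[0.0314, -0.02, 0.0], [0.0344, -0.0141, 0.0], [0.0364, -0.0077, 0.0], [0.0372, -0.0011, 0.0], [0.0368, 0.0056, 0.0], [0.0352, 0.0121, 0.0], [0.0324, 0.0182, 0.0], [0.0287, 0.0237, 0.0], [0.0239, 0.0285, 0.0], [0.0185, 0.0323, 0.0]]
end yaw of tool x,y deg 124.31869780756669 34.318624357478704
```

Candidates for the grid in the top view:
- Slotted plate with handle at (283,224), y = -0.21.
- Slotted plate at (237,152), y = -0.03, which is a look-alike.
- White block at (408,220), with no slots and no handle; it looks like a notebook.

The close crop shows slots, bar and tongue at (283,224). It is the rightmost of the look-alikes, so I choose it.

Emit:
apply_moves --pt "0.031 -0.02 0" --pt "0.034 -0.014 0" --pt "0.036 -0.008 0" --pt "0.037 -0.001 0" --pt "0.037 0.006 0" --pt "0.035 0.012 0" --pt "0.032 0.018 0" --pt "0.029 0.024 0" --pt "0.024 0.028 0" --pt "0.018 0.032 0" --twist '[-0.18,-0.18,-0.18,-0.18,-0.18,-0.18,-0.18,-0.18,-0.18,-0.18]' --claw 1 --squeeze 20

```text
time: 1.35
tool_pos: [0.4446, -0.2828, 0.2308]
ee_rot: [-1.459, -2.782, -0.0]
force: [0.8, 0.3, -0.3]
opening: 0.0854
```

```bash
python3 - <<'E'
from h import *
from plant import telemetry
s=telemetry.get_state();print(s["tool_pos"],s["ee_rot"],s["joint_positions"])
d=np.array([.4947,-.2124,.11])-s["tool_pos"];print(d)
rows(d,[-.133]*5+[0]*5,s["ee_rot"])
E
```

```text
[ 0.44461541 -0.28281406  0.23082747] [-1.45851417e+00 -2.78151817e+00 -2.80641474e-04] [-6.89242227e-01  1.03786536e-01 -2.38095638e-01  1.22980726e+00
 -4.32292352e-06  2.76646560e-01]
[ 0.05008459  0.07041406 -0.12082747]
[[0.0029, 0.0081, 0.0121], [0.0018, 0.0084, 0.0121], [0.0007, 0.0086, 0.0121], [-0.0005, 0.0086, 0.0121], [-0.0016, 0.0085, 0.0121], [-0.0027, 0.0082, 0.0121], [-0.0027, 0.0082, 0.0121], [-0.0027, 0.0082, 0.0121], [-0.0027, 0.0082, 0.0121], [-0.0027, 0.0082, 0.0121]]
end yaw of tool x,y deg 162.7603504567523 72.76033459787506
```

Emit:
apply_moves --pt "0.003 0.008 0.012" --pt "0.002 0.0085 0.012" --pt "0.001 0.0085 0.012" --pt "0 0.0085 0.012" --pt "-0.0015 0.0085 0.012" --pt "-0.003 0.008 0.012" --pt "-0.003 0.008 0.012" --pt "-0.003 0.008 0.012" --pt "-0.003 0.008 0.012" --pt "-0.003 0.008 0.012" --twist '[-0.133,-0.133,-0.133,-0.133,-0.133,0,0,0,0,0]'

```text
time: 2.6
tool_pos: [0.4953, -0.2146, 0.1105]
ee_rot: [0.48, 3.105, -0.0]
force: [0.2, -0.3, -0.5]
opening: 0.0856
```

```bash
python3 - <<'E'
from h import *
from plant import telemetry,cams
s=telemetry.get_state();print(s["tool_pos"],s["ee_rot"])
d=np.array([.4947,-.2124,.021])-s["tool_pos"];print(d)
rows(d,[0]*10,s["ee_rot"])
c=cams.capture("scene");np.savez("s1.npz",**c)
v=c["image"][120:260,240:400,::-1];cv2.imwrite("pics/s1.png",cv2.resize(v,None,fx=4,fy=4,interpolation=cv2.INTER_CUBIC))
print(proj(c,[[.4947,-.2124,.046],[.4947,-.2124,.037]]))
E
```

```text
[ 0.49532661 -0.21462872  0.11053845] [ 4.80364471e-01  3.10460965e+00 -1.79501360e-05]
[-0.00062661  0.00222872 -0.08953845]
[[0.0001, 0.0002, 0.009], [0.0001, 0.0002, 0.009], [0.0001, 0.0002, 0.009], [0.0001, 0.0002, 0.009], [0.0001, 0.0002, 0.009], [0.0001, 0.0002, 0.009], [0.0001, 0.0002, 0.009], [0.0001, 0.0002, 0.009], [0.0001, 0.0002, 0.009], [0.0001, 0.0002, 0.009]]
end yaw of tool x,y deg 162.40917374064145 72.40917372842048
[[304.28355324 211.60265541]
 [304.15320748 213.56049787]]
```

View pics/s1.png

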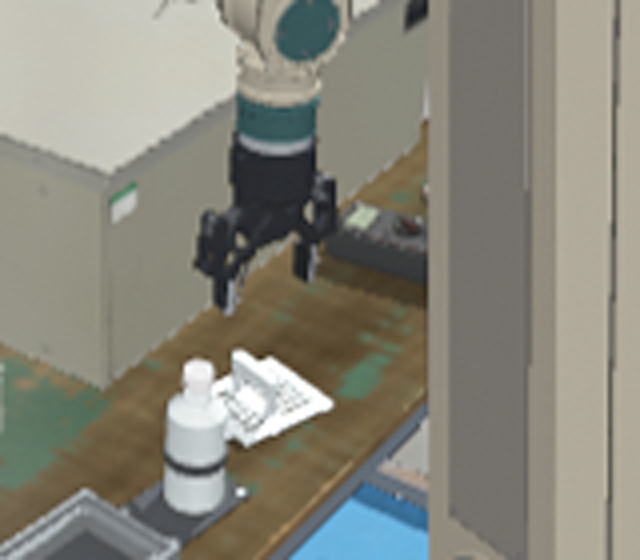

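The crop shows the open jaws above the rightmost grid. Its bar centre is at about (258,380) in the crop and was predicted at (257,370), which agrees. Next I descend.

Emit:
apply_moves --pt "0.0005 0.001 0.012" --pt "0.0005 0.001 0.012" --pt "0 0 0.012" --pt "0 0 0.012" --pt "0 0 0.012" --pt "0 0 0.01" --pt "0 0 0.01" --pt "0 0 0.0085" --pt "0 0 0" --pt "0 0 0" --twist '[0,0,0,0,0,0,0,0,0,0]'

```text
time: 3.9
tool_pos: [0.4949, -0.213, 0.023]
ee_rot: [0.48, 3.104, -0.0]
force: [0.4, 0.3, 0.7]
opening: 0.0854
```

Emit:
apply_moves --pt "0 0 0" --pt "0 0 0" --pt "0 0 0" --pt "0 0 0" --pt "0 0 0" --pt "0 0 0" --pt "0 0 0" --pt "0 0 0" --pt "0 0 0" --pt "0 0 0" --twist '[0,0,0,0,0,0,0,0,0,0]' --claw 0 --squeeze 25

```text
time: 5.15
tool_pos: [0.4948, -0.2129, 0.023]
ee_rot: [0.48, 3.104, -0.0]
force: [0.9, 1.2, 3.0]
opening: 0.011
```

Emit:
apply_moves --pt "0 0 -0.01" --pt "0 0 -0.02" --pt "0 0 -0.02" --pt "0 0 -0.02" --pt "0 0 -0.02" --pt "0 0 -0.02" --pt "0 0 -0.02" --pt "0 0 -0.02" --pt "0 0 -0.02" --pt "0 0 -0.01" --twist '[0,0,0,0,0,0,0,0,0,0]'

```text
time: 6.4
tool_pos: [0.4947, -0.213, 0.2039]
ee_rot: [0.48, 3.104, -0.001]
force: [-1.0, 0.4, -0.8]
opening: 0.0114
```

```bash
python3 - <<'E'
from h import *
from plant import telemetry,cams
s=telemetry.get_state();print(s["tool_pos"],s["ee_rot"],s["force"],s["opening"])
# target: grid origin at tray x=+14,y=0
yaw=np.deg2rad(-95.6);x=np.array([np.cos(yaw),np.sin(yaw)])
T=np.array([.478,.0832]);tgt=np.r_[T+.014*x,s["tool_pos"][2]];d=tgt-s["tool_pos"];print(tgt,d)
rows(d,[-.0206]*10,s["ee_rot"])
c=cams.capture("scene");np.savez("s2.npz",**c)
v=c["image"][60:260,200:400,::-1];cv2.imwrite("pics/s2.png",cv2.resize(v,None,fx=3,fy=3,interpolation=cv2.INTER_CUBIC))
E
```

```text
[ 0.49469801 -0.21302182  0.20389226] [ 4.80025783e-01  3.10383761e+00 -9.18698476e-04] [-0.9893908   0.41442852 -0.79753605] 0.011407725487899515
[0.47663384 0.06926682 0.20389226] [-0.01806417  0.28228863  0.        ]
[[0.0102, 0.0264, -0.0], [0.0097, 0.0266, -0.0], [0.0092, 0.0268, -0.0], [0.0086, 0.0269, -0.0], [0.008, 0.0271, -0.0], [0.0075, 0.0273, -0.0], [0.0069, 0.0274, -0.0], [0.0064, 0.0276, -0.0], [0.0058, 0.0277, -0.0], [0.0052, 0.0278, -0.0]]
end yaw of tool x,y deg 174.22002393572296 84.219994269535
```

View pics/s2.png

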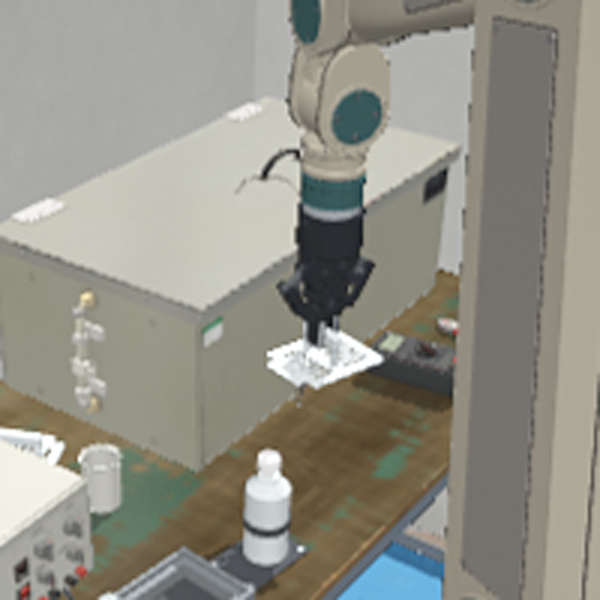

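The picture shows the grid held level in the jaws, with the spray canister clear below. Next I carry it over the canister to the tray.

Emit:
apply_moves --pt "0.01 0.0264 0" --pt "0.0097 0.0266 0" --pt "0.0092 0.0268 0" --pt "0.0086 0.027 0" --pt "0.008 0.027 0" --pt "0.0075 0.0273 0" --pt "0.007 0.0274 0" --pt "0.0064 0.0276 0" --pt "0.0058 0.0277 0" --pt "0.0052 0.0278 0" --twist '[-0.0206,-0.0206,-0.0206,-0.0206,-0.0206,-0.0206,-0.0206,-0.0206,-0.0206,-0.0206]'

```text
time: 7.7
tool_pos: [0.4757, 0.0703, 0.2019]
ee_rot: [-0.157, -3.136, 0.0]
force: [0.0, 0.7, -1.3]
opening: 0.0116
```

Emit:
apply_moves --pt "0 0 0.012" --pt "0 0 0.014" --pt "0 0 0.014" --pt "0 0 0.014" --pt "0 0 0.014" --pt "0 0 0.014" --pt "0 0 0.014" --pt "0 0 0.01" --pt "0 0 0.008" --pt "0 0 0" --twist '[0,0,0,0,0,0,0,0,0,0]'

```text
time: 8.95
tool_pos: [0.4762, 0.0695, 0.0882]
ee_rot: [-0.158, -3.136, 0.0]
force: [-0.0, 0.2, -1.6]
opening: 0.0115
```

```bash
python3 - <<'E'
from h import *
from plant import telemetry,cams
s=telemetry.get_state();print(s["tool_pos"],s["ee_rot"],s["force"],s["opening"])
for n in("scene","top"):
    c=cams.capture(n);np.savez(n+"3.npz",**c)
    q=proj(c,[.477,.07,.07])[0].astype(int);print(q)
    b=(60,90) if n=="scene" else (40,55)
    v=c["image"][q[1]-b[0]:q[1]+b[0],q[0]-b[1]:q[0]+b[1],::-1]
    f=4.4 if n=="scene" else 7
    cv2.imwrite(f"pics/{n}3.png",cv2.resize(v,None,fx=f,fy=f,interpolation=cv2.INTER_CUBIC))
E
```

```text
[0.47616414 0.06946099 0.08820384] [-1.58143084e-01 -3.13640490e+00  1.37907745e-04] [-0.02074405  0.23211912 -1.64725513] 0.011495270663814956
[262 247]
[216 229]
```

View pics/scene3.png

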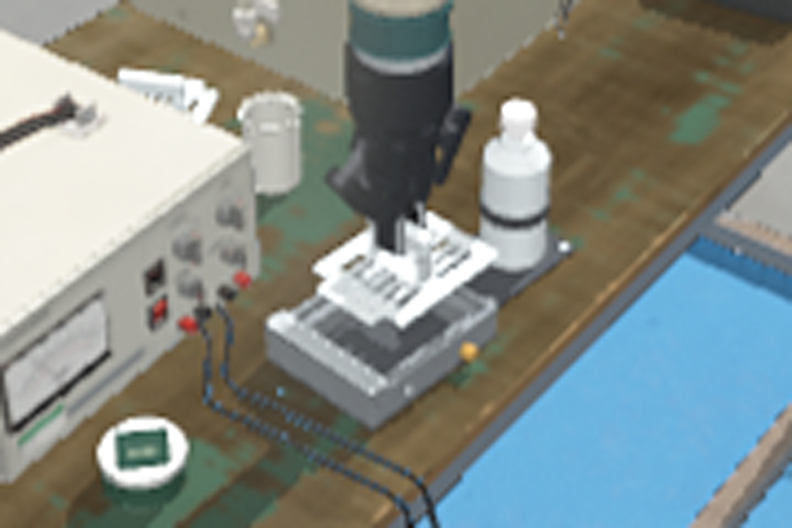

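View pics/top3.png

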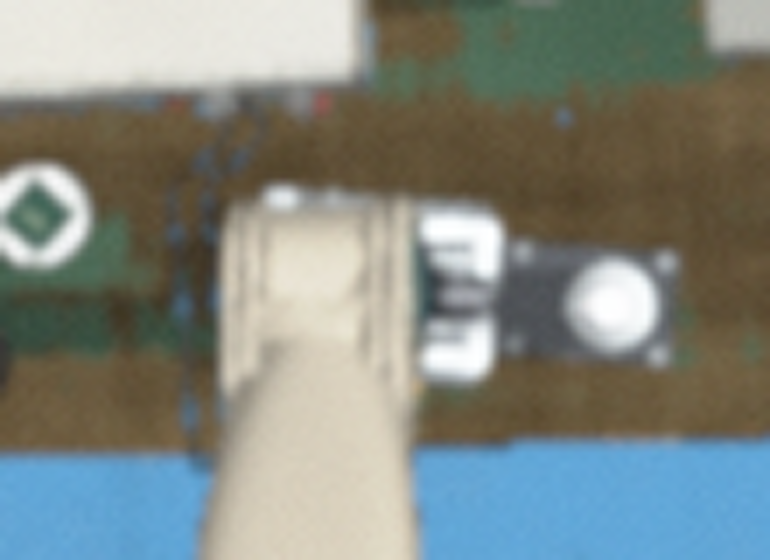

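```bash
cat >> h.py <<'E'
from scipy.ndimage import map_coordinates as mc
def edge(c,yaw,o,ax,lo,hi,z,others,sat=False):
    im=c["image"].astype(np.float32);g0=im.max(2)-im.min(2) if sat else im.mean(2)
    x=np.array([np.cos(yaw),np.sin(yaw)]);y=np.array([-x[1],x[0]]);A,B=(x,y) if ax==0 else (y,x);res=[];s=np.arange(lo,hi,.0005)
    for q in others:
        uv=proj(c,np.c_[o+np.outer(s,A)+q*B,np.full(len(s),z)]);d=np.gradient(mc(g0,[uv[:,1],uv[:,0]],order=3));i=np.argmax(abs(d));k=slice(max(0,i-8),i+9);w=abs(d)[k]
        res.append(round(float((s[k]*w).sum()/w.sum()*1000),1))
    return res
E
python3 - <<'E'
from h import *
c=load("top3.npz");o=np.array([.4762,.0695]);yaw=np.deg2rad(-95.77);z=.0702
print("+x",edge(c,yaw,o,0,.05,.075,z,np.arange(-.03,.036,.01)))
print("+y",edge(c,yaw,o,1,.037,.060,z,[.035,.04,.045,.05],True),"-y",edge(c,yaw,o,1,-.060,-.037,z,[.03,.035,.04,.045,.05],True))
# scene: predicted corner pixels of grid & tray vs picture
s=load("scene3.npz");R=np.array([[np.cos(yaw),-np.sin(yaw)],[np.sin(yaw),np.cos(yaw)]])
def W(o,pts): return np.array([np.r_[o+R@np.array(p[:2]),p[2]] for p in pts])
g=proj(s,W(o,[(.06,.045,.07),(.06,-.045,.07),(-.046,-.045,.07),(-.046,.045,.07),(-.06,.028,.069),(-.06,-.028,.069)]))
T=np.array([.478,.0832])
t=proj(s,W(T,[(.0685,.0545,.03),(.0685,-.0545,.03),(-.0685,-.0545,.037),(-.0685,.0545,.037),(-.0505,-.0485,.037),(-.0505,.0485,.037)]))
v=cv2.resize(s["image"][187:307,172:352,::-1],None,fx=4.4,fy=4.4,interpolation=cv2.INTER_CUBIC)
for P,col in((g,(0,0,255)),(t,(0,200,0))):
    for p in P: cv2.circle(v,tuple(((p-[172,187]+.5)*4.4).astype(int)),3,col,-1)
cv2.imwrite("pics/ov3.png",v)
E
```

```text
+x [64.6, 64.0, 63.5, 63.4, 65.0, 65.0, 64.9]
+y [57.8, 57.8, 57.2, 57.0] -y [-56.7, -57.0, -57.0, -56.9, -56.5]
```

View pics/ov3.png

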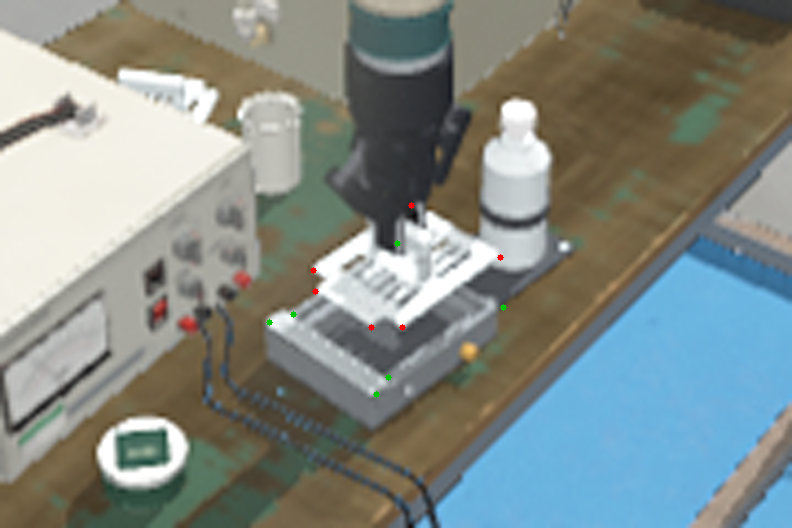

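The overlay shows the grid (red points) and tray (green points) where I predicted them. The grid's tongue end is about 5 mm clear of the lip, and y is aligned. Next I lower until the free end just clears the +x wall.

Emit:
apply_moves --pt "0 0 0.006" --pt "0 0 0.006" --pt "0 0 0.006" --pt "0 0 0.006" --pt "0 0 0.005" --pt "0 0 0.004" --pt "0 0 0" --pt "0 0 0" --pt "0 0 0" --pt "0 0 0" --twist '[0,0,0,0,0,0,0,0,0,0]' --squeeze 20

```text
time: 10.3
tool_pos: [0.4768, 0.0695, 0.056]
ee_rot: [0.158, 3.137, 0.0]
force: [-0.1, 0.4, -1.9]
opening: 0.0116
```

Emit:
apply_moves --pt "0 0 0.0005" --pt "0 0 0.0005" --pt "0 0 0.0005" --pt "0 0 0.0005" --pt "0 0 0.0005" --pt "0 0 0.0005" --pt "0 0 0.0005" --pt "0 0 0.0005" --pt "0 0 0" --pt "0 0 0" --twist '[0,0,0,0,0,0,0,0,0,0]'

```text
time: 11.55
tool_pos: [0.4768, 0.0697, 0.0525]
ee_rot: [0.158, 3.137, 0.001]
force: [-2.1, 1.8, 5.3]
opening: 0.0115
```

Emit:
apply_moves --pt "0 0 0.0005" --pt "0 0 0.0005" --pt "0 0 0.0005" --pt "0 0 0.0005" --pt "0 0 0" --pt "0 0 0" --pt "0 0 0" --pt "0 0 0" --pt "0 0 0" --pt "0 0 0" --twist '[0,0,0,0,0,0,0,0,0,0]'

```text
time: 12.8
tool_pos: [0.4772, 0.0703, 0.0515]
ee_rot: [0.157, 3.137, 0.003]
force: [-4.0, 4.0, 11.4]
opening: 0.0117
```

```bash
python3 - <<'E'
from h import *
from plant import telemetry,cams
s=telemetry.get_state();print(s["tool_pos"],s["force"],s["torque"],s["opening"])
c=cams.capture("scene");np.savez("s4.npz",**c)
v=cv2.resize(c["image"][207:297,212:322,::-1],None,fx=6.5,fy=6.5,interpolation=cv2.INTER_CUBIC);cv2.imwrite("pics/s4.png",v)
E
```

```text
[0.47721927 0.07025961 0.05146244] [-3.9843169   3.97602749 11.37311402] [ 0.23574404  0.92732205 -0.09112888] 0.011681354621644612
```

View pics/s4.png

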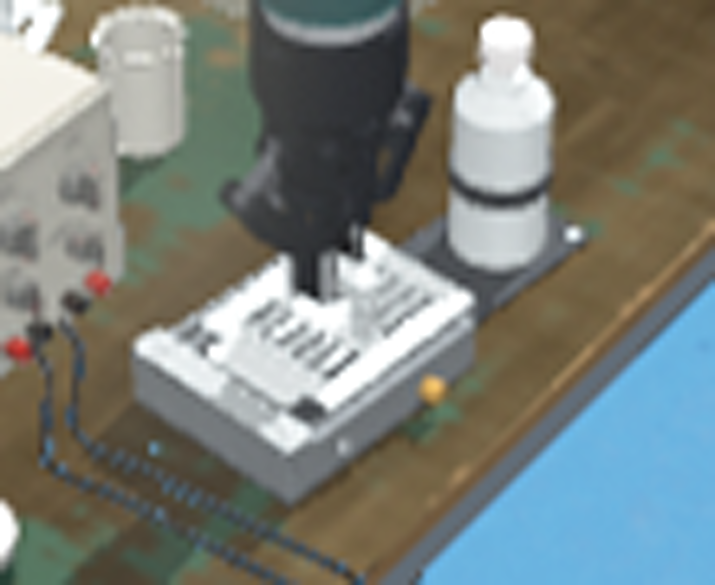

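```bash
cat >> h.py <<'E'
def tilt(c,o,zc,yaw=np.deg2rad(-95.7)):
    P=cloud(c).reshape(-1,3);im=c["image"].reshape(-1,3).astype(int)
    x=np.array([np.cos(yaw),np.sin(yaw)]);y=np.array([-x[1],x[0]])
    a=np.c_[(P[:,:2]-o)@x,(P[:,:2]-o)@y,P[:,2]]
    k=(im.min(1)>200)&(abs(a[:,0]-.007)<.053)&(abs(a[:,1])<.044)&(abs(a[:,2]-zc)<.02)&(abs(a[:,0])>.012)
    a=a[k];m=np.ones(len(a),bool)
    for _ in range(6):
        A=np.c_[a[:,0],a[:,1],np.ones(len(a))];s=np.linalg.lstsq(A[m],a[m,2],rcond=None)[0];r=a[:,2]-A@s;m=abs(r)<2.2*r[m].std()
    print("n",m.sum(),"slope x %.4f y %.4f z0 %.4f"%tuple(s),"std",r[m].std(), "z tongue top %.4f free edge %.4f"%(s[2]-.06*s[0],s[2]+.06*s[0]))
E
python3 - <<'E'
from h import *
for f,o,z in(("scene3",(.4757,.068),.07),("s4",(.4767,.069),.034)):tilt(load(f+".npz"),np.array(o),z)
tilt(load("scene0.npz"),np.array((.4947,-.2124)),.005,np.deg2rad(-107.5))
E
```

```text
n 204 slope x -0.0023 y 0.0017 z0 0.0709 std 0.0016467965386750784 z tongue top 0.0710 free edge 0.0707
n 185 slope x 0.0270 y -0.0117 z0 0.0338 std 0.0014368881115002308 z tongue top 0.0322 free edge 0.0354
n 135 slope x 0.0027 y -0.0071 z0 0.0055 std 0.0018125992569111072 z tongue top 0.0053 free edge 0.0056
```

The picture shows the free end resting on the +x wall and the tongue short of the lip. The plane fit gives a tilt of 0.027 rad in the right direction, so I press further.

Emit:
apply_moves --pt "0 0 0.0005" --pt "0 0 0.0005" --pt "0 0 0.0005" --pt "0 0 0.0005" --pt "0 0 0.0005" --pt "0 0 0.0005" --pt "0 0 0" --pt "0 0 0" --pt "0 0 0" --pt "0 0 0" --twist '[0,0,0,0,0,0,0,0,0,0]'

```text
time: 14.1
tool_pos: [0.478, 0.0711, 0.0496]
ee_rot: [0.157, 3.135, 0.006]
force: [-4.8, 6.7, 18.7]
opening: 0.0119
```

```bash
python3 - <<'E'
from h import *
from plant import telemetry,cams
s=telemetry.get_state();print(s["tool_pos"],s["force"],s["torque"],s["opening"])
c=cams.capture("scene");np.savez("s5.npz",**c);tilt(c,s["tool_pos"][:2]+[0,-.0015],.033)
v=cv2.resize(c["image"][207:297,212:322,::-1],None,fx=6.5,fy=6.5,interpolation=cv2.INTER_CUBIC);cv2.imwrite("pics/s5.png",v)
E
```

```text
[0.47803241 0.07111163 0.0496314 ] [-4.83199489  6.74090773 18.72875192] [ 0.62950833  1.20014292 -0.1151897 ] 0.011923098171214515
n 205 slope x 0.0567 y -0.0114 z0 0.0328 std 0.0016748270242847745 z tongue top 0.0294 free edge 0.0362
```

View pics/s5.png

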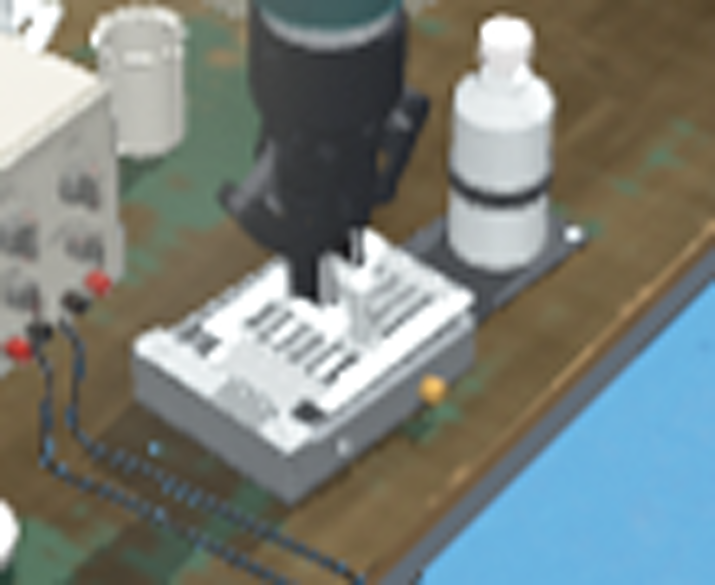

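Emit:
apply_moves --pt "0 0.001 0" --pt "0 0.001 0" --pt "0 0.001 0" --pt "0 0.001 0" --pt "0 0.001 0" --pt "0 0.001 0" --pt "0 0.001 0" --pt "0 0.001 0" --pt "0 0.001 0" --pt "0 0 0" --twist '[0,0,0,0,0,0,0,0,0,0]'

```text
time: 15.4
tool_pos: [0.48, 0.0757, 0.0488]
ee_rot: [0.16, 3.133, -0.012]
force: [-1.4, -5.5, 10.4]
opening: 0.0115
```

```bash
cat > look.py <<'E'
import sys
from h import *
from plant import telemetry,cams
n=sys.argv[1]
s=telemetry.get_state();print(s["tool_pos"],s["force"],s["torque"],s["opening"])
c=cams.capture("scene");np.savez(n+".npz",**c);tilt(c,s["tool_pos"][:2]+[0,-.0015],.033)
t=cams.capture("top");np.savez(n+"t.npz",**t)
o=np.array([.4786,.0832]);yaw=np.deg2rad(-95.7)
print("free edge in tray x (minus ~2.6):",edge(t,yaw,o,0,.052,.085,.036,np.arange(-.03,.031,.01)))
v=cv2.resize(c["image"][207:297,212:322,::-1],None,fx=6.5,fy=6.5,interpolation=cv2.INTER_CUBIC);cv2.imwrite(f"pics/{n}.png",v)
E
python3 look.py s6
```

```text
[0.47996443 0.07570954 0.0488429 ] [-1.39355226 -5.52396514 10.43387544] [-1.93377455  0.33724626  0.02318153] 0.011468286385669551
n 210 slope x 0.0764 y 0.0047 z0 0.0321 std 0.0015827668100578125 z tongue top 0.0276 free edge 0.0367
free edge in tray x (minus ~2.6): [73.0, 72.5, 74.1, 75.4, 74.6, 74.5, 74.5]
```

View pics/s6.png

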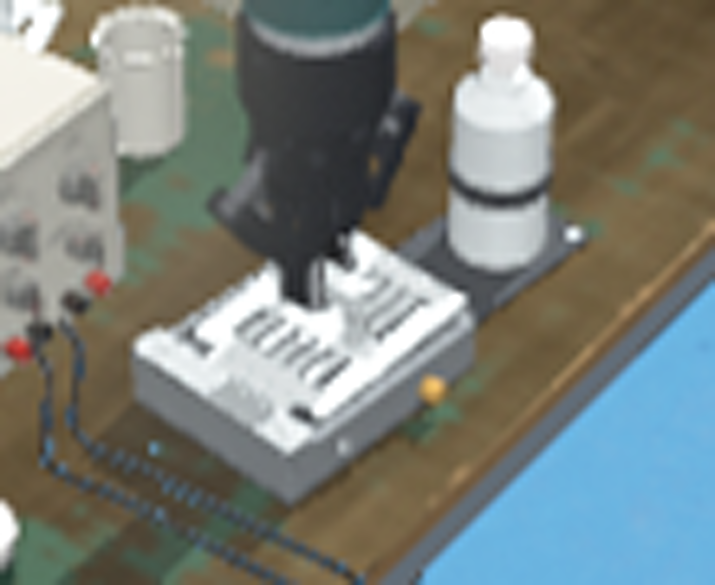

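Emit:
apply_moves --pt "0 0.001 -0.0005" --pt "0 0.001 -0.0005" --pt "0 0.001 0" --pt "0 0.001 0" --pt "0 0.001 0" --pt "0 0.001 0" --pt "0 0 0" --pt "0 0 0" --pt "0 0 0" --pt "0 0 0" --twist '[0,0,0,0,0,0,0,0,0,0]'

```text
time: 16.75
tool_pos: [0.4803, 0.0825, 0.0493]
ee_rot: [0.159, 3.133, -0.008]
force: [-0.6, -3.1, 6.7]
opening: 0.0114
```

```bash
python3 look.py s7
```

```text
[0.48034059 0.0824662  0.04934239] [-0.63968805 -3.11995777  6.72276628] [-1.29651947  0.12507554 -0.01688797] 0.011395336659924569
n 217 slope x 0.0569 y -0.0014 z0 0.0324 std 0.002014325789264145 z tongue top 0.0290 free edge 0.0358
free edge in tray x (minus ~2.6): [65.9, 66.1, 67.2, 66.7, 67.5, 68.0, 68.0]
```

View pics/s7.png

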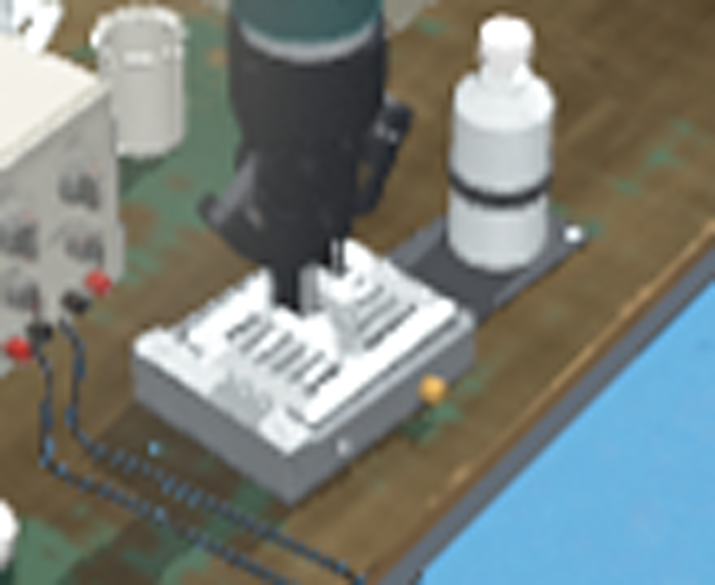

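Free edge is at about 64.5 mm in tray x, so the tongue sits at about -55.6 mm under the lip, with a tilt of 0.057 rad. I'll ease the downward press before the edge clears the wall.

Emit:
apply_moves --pt "0 0 -0.0005" --pt "0 0.0005 -0.0005" --pt "0 0.0005 0" --pt "0 0.0005 0" --pt "0 0 0" --pt "0 0 0" --pt "0 0 0" --pt "0 0 0" --pt "0 0 0" --pt "0 0 0" --twist '[0,0,0,0,0,0,0,0,0,0]'

```text
time: 18.1
tool_pos: [0.4798, 0.0849, 0.0496]
ee_rot: [0.158, 3.135, -0.004]
force: [-0.5, -3.1, 5.2]
opening: 0.0112
```

```bash
python3 look.py s8
```

```text
[0.47975463 0.08494721 0.04964392] [-0.50924819 -3.12376756  5.19523786] [-1.15638142 -0.0642158  -0.0248676 ] 0.011241042346208542
n 220 slope x 0.0537 y -0.0035 z0 0.0326 std 0.0018888635311701458 z tongue top 0.0293 free edge 0.0358
free edge in tray x (minus ~2.6): [65.5, 64.5, 64.4, 64.0, 66.5, 67.0, 66.0]
```

Emit:
apply_moves --pt "0 0 -0.0005" --pt "0 0.0005 0" --pt "0 0.0005 0" --pt "0 0.0005 0" --pt "0 0.0005 0" --pt "0 0.0005 0" --pt "0 0 0" --pt "0 0 0" --pt "0 0 0" --pt "0 0 0" --twist '[0,0,0,0,0,0,0,0,0,0]'

```text
time: 19.45
tool_pos: [0.4786, 0.0883, 0.0493]
ee_rot: [0.158, 3.138, 0.0]
force: [0.2, -0.3, -2.4]
opening: 0.0113
```

```bash
python3 look.py s9
```

```text
[0.47860823 0.0883428  0.04933889] [ 0.18153186 -0.28983786 -2.4493379 ] [-0.05143811 -0.03098557  0.0030411 ] 0.01130509930516103
n 183 slope x 0.0028 y -0.0005 z0 0.0323 std 0.001790063498764278 z tongue top 0.0321 free edge 0.0324
free edge in tray x (minus ~2.6): [59.3, 59.6, 65.9, 67.3, 59.7, 59.3, 61.5]
```

View pics/s9.png

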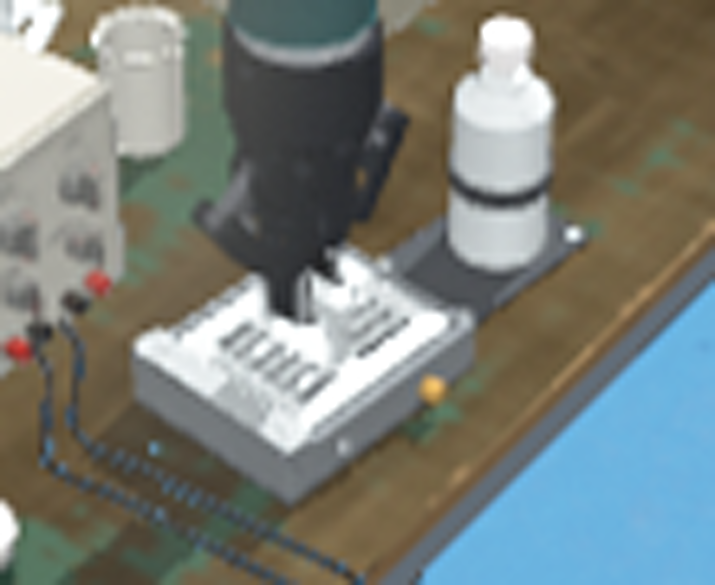

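The picture shows the edge inside the wall. The grid is level, about 5 mm above the ledge, still gripped with its tongue under the lip, and only its weight is felt. Now I lower gently, backing off slightly from the pocket's end.

Emit:
apply_moves --pt "0 -0.0005 0.0005" --pt "0 -0.0005 0.0005" --pt "0 -0.0005 0.0005" --pt "0 0 0.0005" --pt "0 0 0.0005" --pt "0 0 0.0005" --pt "0 0 0.0005" --pt "0 0 0.0005" --pt "0 0 0" --pt "0 0 0" --twist '[0,0,0,0,0,0,0,0,0,0]'

```text
time: 20.8
tool_pos: [0.4784, 0.0869, 0.0453]
ee_rot: [-0.158, -3.138, -0.0]
force: [0.1, 1.5, -0.8]
opening: 0.0116
```

Emit:
apply_moves --pt "0 0 0.0005" --pt "0 0 0.0005" --pt "0 0 0.0003" --pt "0 0 0.0003" --pt "0 0 0.0003" --pt "0 0 0" --pt "0 0 0" --pt "0 0 0" --pt "0 0 0" --pt "0 0 0" --twist '[0,0,0,0,0,0,0,0,0,0]'

```text
time: 22.05
tool_pos: [0.4786, 0.0867, 0.0448]
ee_rot: [0.158, 3.137, -0.001]
force: [-4.9, -1.3, 10.8]
opening: 0.0117
```

```bash
python3 look.py s10
```

```text
[0.47858155 0.08670093 0.04483514] [-4.87933617 -1.25931485 10.81475724] [-0.11561774  0.82868396  0.03391306] 0.011684133413548384
n 173 slope x 0.0002 y -0.0008 z0 0.0275 std 0.001572441160541546 z tongue top 0.0275 free edge 0.0275
free edge in tray x (minus ~2.6): [59.2, 61.0, 65.1, 63.6, 53.3, 62.0, 62.0]
```

View pics/s10.png

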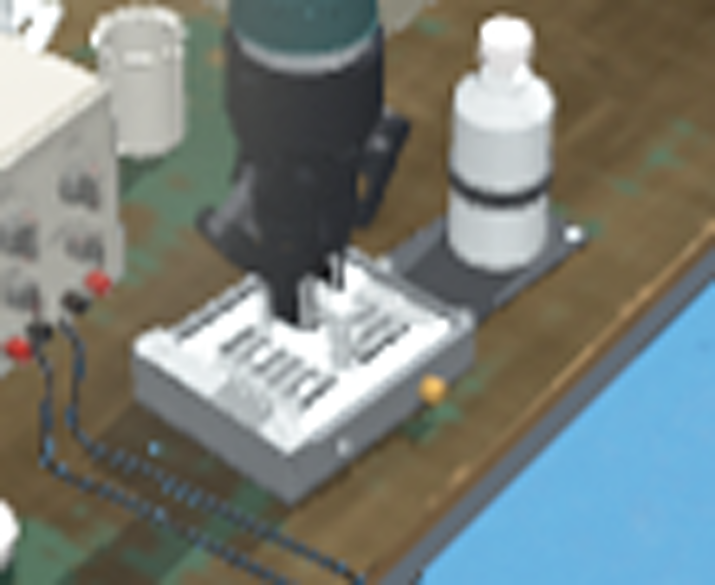

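The picture shows the grid inside the well. The plane fit puts its top at 27.5 mm (27 mm expected) with zero tilt, so it is home. I ease the press, release and retreat upward.

Emit:
apply_moves --pt "0 0 -0.0005" --pt "0 0 -0.0005" --pt "0 0 -0.0005" --pt "0 0 0" --pt "0 0 0" --pt "0 0 0" --pt "0 0 0" --pt "0 0 0" --pt "0 0 0" --pt "0 0 0" --twist '[0,0,0,0,0,0,0,0,0,0]'

```text
time: 23.4
tool_pos: [0.4786, 0.0869, 0.0449]
ee_rot: [0.158, 3.137, 0.0]
force: [0.9, -0.4, 0.4]
opening: 0.0117
```

Emit:
apply_moves --pt "0 0 0" --pt "0 0 0" --pt "0 0 0" --pt "0 0 0" --pt "0 0 0" --pt "0 0 0" --pt "0 0 0" --pt "0 0 -0.003" --pt "0 0 -0.005" --pt "0 0 -0.005" --twist '[0,0,0,0,0,0,0,0,0,0]' --claw 0.45

```text
time: 24.65
tool_pos: [0.4786, 0.0868, 0.0584]
ee_rot: [0.158, 3.137, 0.0]
force: [-0.5, -0.4, -1.1]
opening: 0.0383
```

Emit:
apply_moves --pt "0 0 -0.01" --pt "0 0 -0.015" --pt "0 0 -0.015" --pt "0 0 -0.015" --pt "0 0 -0.015" --pt "0 0 -0.015" --pt "0 0 -0.015" --pt "0 0 -0.015" --pt "0 0 -0.015" --pt "0 0 -0.01" --twist '[0,0,0,0,0,0,0,0,0,0]'

```text
time: 25.9
tool_pos: [0.4788, 0.0869, 0.1991]
ee_rot: [0.158, 3.137, 0.0]
force: [0.1, -0.5, -0.1]
opening: 0.0388
```

```bash
python3 look.py s11; python3 - <<'E'
from h import *
from plant import telemetry
s=telemetry.get_state();print(s["time"],s["tool_pos"],s["ee_rot"])
c=load("s11t.npz");v=cv2.resize(c["image"][195:260,180:275,::-1],None,fx=8,fy=8,interpolation=cv2.INTER_CUBIC);cv2.imwrite("pics/t11.png",v)
# cap centre from both views: scene
c=load("scene0.npz");print(proj(c,[[.4642,-.0674,.1415],[.4642,-.0674,.13]]))
v=cv2.resize(c["image"][195:255,265:315,::-1],None,fx=10,fy=10,interpolation=cv2.INTER_CUBIC);cv2.imwrite("pics/cap.png",v)
d=np.array([.4642,-.0674,.1])-s["tool_pos"];d[2]=0;rows(d,[0]*10,s["ee_rot"])
E
```

```text
[0.47879156 0.08687251 0.19911215] [ 0.07784333 -0.49433557 -0.08702049] [-0.00273843  0.00863161 -0.03700802] 0.038835404059600426
n 222 slope x -0.0027 y -0.0014 z0 0.0278 std 0.00193113563759101 z tongue top 0.0280 free edge 0.0277
free edge in tray x (minus ~2.6): [59.3, 60.6, 62.0, 62.0, 62.0, 62.0, 61.5]
26.0 [0.47939798 0.08688808 0.19936355] [1.58163645e-01 3.13510891e+00 3.51953203e-04]
[[290.17360136 211.39251774]
 [290.05058015 214.18543625]]
[[-0.0, -0.0155, -0.0], [-0.0, -0.0155, -0.0], [-0.0, -0.0155, -0.0], [-0.0, -0.0155, -0.0], [-0.0, -0.0155, -0.0], [-0.0, -0.0155, -0.0], [-0.0, -0.0155, -0.0], [-0.0, -0.0155, -0.0], [-0.0, -0.0155, -0.0], [-0.0, -0.0155, -0.0]]
end yaw of tool x,y deg 174.22382298993014 84.22387273046427
```

View pics/s11.png

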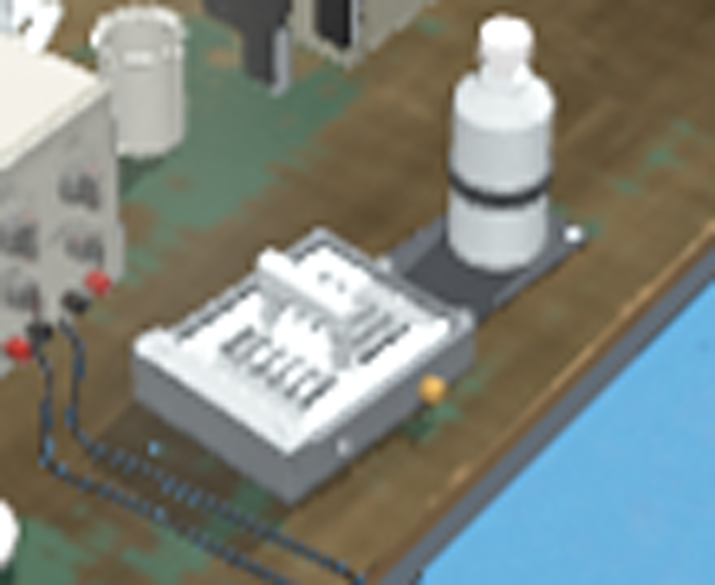

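View pics/cap.png

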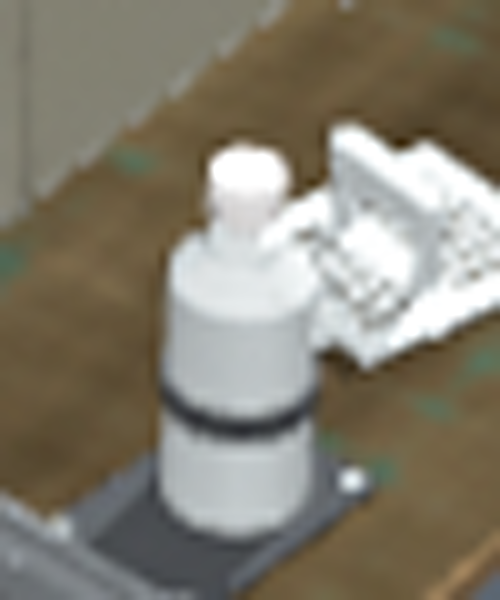

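The picture shows the grid flat in the tray and released. The plane fit gives its top at 27.8 mm with 0.003 rad tilt, and the cap is still up. Next: close the jaws, go over the cap and press.

Emit:
apply_moves --pt "0 -0.0154 0" --pt "0 -0.0154 0" --pt "0 -0.0154 0" --pt "0 -0.0154 0" --pt "0 -0.0154 0" --pt "0 -0.0154 0" --pt "0 -0.0154 0" --pt "0 -0.0154 0" --pt "0 -0.0154 0" --pt "0 -0.0154 0" --twist '[0,0,0,0,0,0,0,0,0,0]' --claw 0

```text
time: 27.25
tool_pos: [0.4628, -0.0674, 0.1979]
ee_rot: [0.158, 3.138, 0.0]
force: [0.2, 0.8, 0.0]
opening: 0.0001
```

Emit:
apply_moves --pt "0 0 0.008" --pt "0 0 0.01" --pt "0 0 0.01" --pt "0 0 0.01" --pt "0 0 0.008" --pt "0 0 0.004" --pt "0 0 0" --pt "0 0 0" --pt "0 0 0" --pt "0 0 0" --twist '[0,0,0,0,0,0,0,0,0,0]'

```text
time: 28.5
tool_pos: [0.4631, -0.0665, 0.1482]
ee_rot: [0.158, 3.137, -0.0]
force: [-0.0, -0.4, -0.8]
opening: 0.0003
```

```bash
python3 - <<'E'
from h import *
from plant import telemetry,cams
s=telemetry.get_state();print(s["tool_pos"],s["force"],s["opening"])
c=cams.capture("scene");v=cv2.resize(c["image"][165:245,245:345,::-1],None,fx=7,fy=7,interpolation=cv2.INTER_CUBIC);cv2.imwrite("pics/s12.png",v)
E
```

```text
[ 0.4631234  -0.06645178  0.14820041] [-0.02270146 -0.38526133 -0.75249808] 0.0003050979197836307
```

View pics/s12.png

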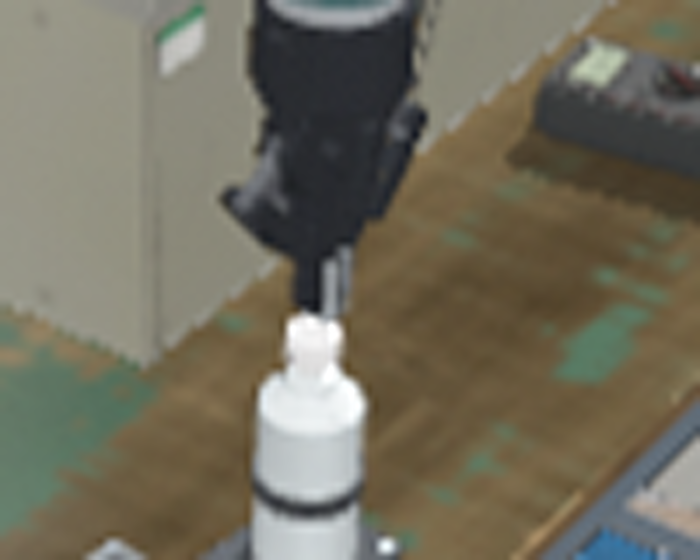

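The tips are at (325,312), about 1 px right of the cap centre at (314,325). I shift about 2–3 mm and press.

Emit:
apply_moves --pt "-0.0025 0.001 0.001" --pt "0 0 0.002" --pt "0 0 0.002" --pt "0 0 0.001" --pt "0 0 0.0015" --pt "0 0 0.0015" --pt "0 0 0.0015" --pt "0 0 0.0015" --pt "0 0 0.0015" --pt "0 0 0" --twist '[0,0,0,0,0,0,0,0,0,0]'

```text
time: 29.8
tool_pos: [0.4654, -0.0656, 0.1355]
ee_rot: [-0.158, -3.138, 0.0]
force: [-4.9, 0.8, 10.8]
opening: -0.0003
```

The tips are at 135.5 mm, the full 6 mm of travel, at 10.8 N, so the cap is bottomed out. I hold briefly, then lift away.

Emit:
apply_moves --pt "0 0 0" --pt "0 0 0" --pt "0 0 -0.002" --pt "0 0 -0.003" --pt "0 0 -0.005" --pt "0 0 -0.01" --pt "0 0 -0.015" --pt "0 0 -0.02" --pt "0 0 -0.02" --pt "0 0 -0.01" --twist '[0,0,0,0,0,0,0,0,0,0]'

```text
time: 31.05
tool_pos: [0.4666, -0.0659, 0.2215]
ee_rot: [0.158, 3.134, -0.001]
force: [0.5, 0.5, 0.3]
opening: 0.0002
```

Emit:
apply_moves --pt "0 -0.01 -0.01" --pt "0 -0.01 0" --pt "0 -0.01 0" --pt "0 -0.01 0" --pt "0 -0.01 0" --pt "0 -0.01 0" --pt "0 0 0" --pt "0 0 0" --pt "0 0 0" --pt "0 0 0" --twist '[0,0,0,0,0,0,0,0,0,0]'

```text
time: 32.3
tool_pos: [0.4595, -0.1251, 0.2294]
ee_rot: [0.158, 3.138, 0.0]
force: [0.5, -0.6, -0.5]
opening: -0.0
```

```bash
python3 look.py s13; python3 - <<'E'
from h import *
c=load("s13.npz");a=load("scene0.npz");t=load("s13t.npz")
tilt(c,np.array([.478,.085]),.027)
b=(slice(195,245),slice(265,315));v=np.hstack([cv2.resize(i["image"][b][:,:,::-1],None,fx=8,fy=8,interpolation=cv2.INTER_CUBIC) for i in(a,c)]);cv2.imwrite("pics/cap2.png",v)
cv2.imwrite("pics/t13.png",cv2.resize(t["image"][195:260,140:275,::-1],None,fx=5.9,fy=5.9,interpolation=cv2.INTER_CUBIC))
o=np.array([.478,.0832]);yaw=np.deg2rad(-95.7)
print("+x",edge(t,yaw,o,0,.052,.066,.027,np.arange(-.035,.036,.01)))
a=a["image"].astype(int);d=abs(a-c["image"]).max(2);print({n:d[s].mean().round(1) for n,s in dict(tin=(slice(280,300),slice(192,218)),tape=(slice(305,330),slice(200,228)),meter=(slice(170,192),slice(320,345))).items()})
E
```

```text
[ 0.4594941  -0.12505707  0.22944759] [ 0.54181729 -0.55578951 -0.45477349] [-0.00619023  0.02422824  0.03118287] -1.6102371251349533e-05
n 0 slope x 0.0000 y 0.0000 z0 0.0000 std nan z tongue top 0.0000 free edge 0.0000
free edge in tray x (minus ~2.6): [58.8, 63.8, 63.5, 62.0, 61.2, 62.0, 61.5]
n 206 slope x -0.0032 y 0.0114 z0 0.0278 std 0.001608359688305119 z tongue top 0.0280 free edge 0.0276
+x [59.2, 58.7, 60.1, 62.0, 60.2, 62.0, 60.9, 60.6]
{'tin': np.float64(6.4), 'tape': np.float64(10.5), 'meter': np.float64(5.3)}
  ret = _var(a, axis=axis, dtype=dtype, out=out, ddof=ddof,
  arrmean = um.true_divide(arrmean, div, out=arrmean,
  ret = ret.dtype.type(ret / rcount)
```

View pics/cap2.png

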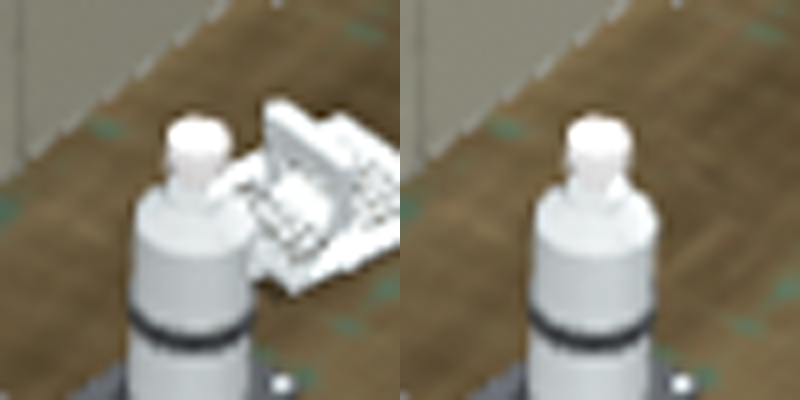

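View pics/t13.png

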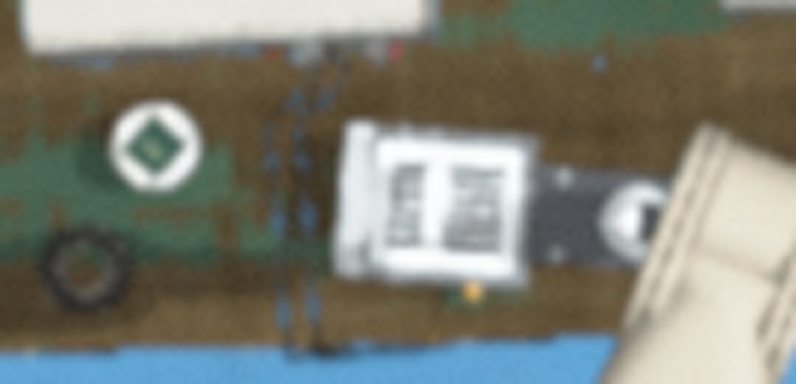

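The final views show three things:
- **Cap:** it is back at its starting height; its top is at the same pixel row, about 118, before and after.
- **Grid:** it is flat in the well with its tongue under the lip at the left.
- **Bystanders:** tin, tape roll and multimeter are unchanged in the scene-view comparison.

The arm is clear, so I hand in.

```bash
python3 -c "
from plant import robot
print(robot.hand_in())"
```

```text
the job is handed in; nothing more can be done
None
```

The grid is home in the tray, the spray cap has been pressed and is back up, and I handed the job in at about 32 s. No verdict was reported. The one thing I could not confirm is a quick turn of the grid as it cleared the wall.

**How it went**
- **Pickup and tilt:** I gripped the rightmost grid across its bar. The tool cannot tilt, so I pressed the grid's free end on the tray's +x wall until it turned in the grip, to 0.05–0.08 rad.
- **Tuck:** I slid the tongue under the lip to about -56 to -57 mm in the tray's x (-54.5 mm was needed).
- **Lowering and cap:** I lowered the grid onto the ledge and let go. I then pushed the cap down to 135.5 mm at 10.8 N, which is its full 6 mm, and lifted away.

**Last checks**
- **Grid:** its top measures 27.8 mm (27 mm expected). Tilt along its length is 0.003 rad, and the free edge is 1–2 mm to the lip side of centre.
- **Cap:** it looks the same height as at the start.
- **Tin, tape roll and multimeter:** unchanged in the pictures.

**What is uncertain**
- **Possible fast turn:** when the free edge cleared the wall, the grid went from about 0.054 rad to level in the grip, about 5 mm above the ledge. This happened between two looks, so I could not check its speed against the 5 rad/s limit.
- **Scatter in the last fits:** the last fit showed 0.011 rad of sideways slope, where the one before showed about 0.001. The free-edge readings scatter by about 2 mm.

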